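# Set the carton stamp to 472 and print

## Task

Roll the three digit wheels of the bench stamp so that 4, 7 and 2 (left to right, seen from the robot's side) stand on top, each centred on the white index lines. Press only lightly while rolling, because the head is sprung and must not come down with a wrong number. Then push the black knob all the way down for a moment to print, without slamming or straining it, and let go so that the head rises again with the number still set; leave the jar, tin and hammer alone.

Things in the scene. Friction and masses are not known exactly. Their poses are not given: they have to be found in the camera images.
- stamp: Grey fixed foot (210 x 190 mm) of a carton marking stamp; origin on the table under the middle wheel, z up, x the rolling direction (away from the robot, within 0.35 rad), y to the left along the wheels' axle. On it a stiff bed, jacked up by an unmeasured 0 to 12 mm, carries a green head that slides down on a spring; in the head sit three wheels in a row and, behind them, a black knob.
- left_spot (a point): Point fixed to the foot, 114.5 mm above the table: top of the left (stamp +y) wheel's rim if the bed is lowest; the real rim top is 0 to 12 mm higher. Wheel: smooth white cylinder, 60 mm in diameter, 28 mm wide, 40 mm from the next, black digits 0-9 round the rim, upright seen from the robot. 8 mm green cheeks between wheels, 9 mm below the rim tops, bear the white index lines.
- mid_spot (a point): Point fixed to the foot, 114.5 mm above the table: top of the middle wheel's rim if the bed is lowest; the real rim top is 0 to 12 mm higher. Wheel: smooth white cylinder, 60 mm in diameter, 28 mm wide, 40 mm from the next, black digits 0-9 round the rim, upright seen from the robot. 8 mm green cheeks between wheels, 9 mm below the rim tops, bear the white index lines.
- right_spot (a point): Point fixed to the foot, 114.5 mm above the table: top of the right (stamp -y) wheel's rim if the bed is lowest; the real rim top is 0 to 12 mm higher. Wheel: smooth white cylinder, 60 mm in diameter, 28 mm wide, 40 mm from the next, black digits 0-9 round the rim, upright seen from the robot. 8 mm green cheeks between wheels, 9 mm below the rim tops, bear the white index lines.
- knob_spot (a point): Point fixed to the foot, 128.5 mm above the table, 100 mm along stamp +x from the middle wheel's axle: centre of the knob's flat top if the bed is lowest and the head up; the real top is 0 to 12 mm higher, by the same amount as the rims. Black mushroom knob, 40 mm in diameter, its top 14 mm above the rim tops.
- wheel_left (a joint): Angle of the left digit wheel, rad: digit d is exactly on top when it reads d x 0.628. Pushing the wheel's top towards stamp +x raises it, towards -x lowers it; 30 mm of rim travel is 1 rad. It turns under a friction drag of 3 N at the rim and stays where it is left, also between digits (no clicks). Stops just below 0 and just above 9: it does not run round from 9 to 0.
- wheel_mid (a joint): Angle of the middle digit wheel, rad: digit d is exactly on top when it reads d x 0.628. Pushing the wheel's top towards stamp +x raises it, towards -x lowers it; 30 mm of rim travel is 1 rad. It turns under a friction drag of 3 N at the rim and stays where it is left, also between digits (no clicks). Stops just below 0 and just above 9: it does not run round from 9 to 0.
- wheel_right (a joint): Angle of the right digit wheel, rad: digit d is exactly on top when it reads d x 0.628. Pushing the wheel's top towards stamp +x raises it, towards -x lowers it; 30 mm of rim travel is 1 rad. It turns under a friction drag of 3 N at the rim and stays where it is left, also between digits (no clicks). Stops just below 0 and just above 9: it does not run round from 9 to 0.
- head (a joint): How far the sprung head is pushed down, m: 0 up, 0.012 fully down (printing). Pushing down on a wheel or the knob moves it: nothing below 3 N, then 1.2 N per mm, so 6 mm takes 10.2 N and the bottom is reached at 17.4 N; released, it springs up. While any wheel is off the number it must stay less than 6 mm down.
- jar_mid (a point): Bystander: amber glass jar, 60 mm in diameter, 85 mm tall; point at its centre.
- tin_mid (a point): Bystander: flat round dark steel tin, 84 mm in diameter, 24 mm tall; point at its centre.
- hammer_mid (a point): Bystander: hammer 240 mm long lying on the table; point on its handle.

How it is judged:
On the way, in this order (a step that is already met when the one before it is completed fails the run):
1. the wheels show 4, 7 and 2, each within 0.15 rad of its index line, with the head not pressed down more than 6 mm (value of joint wheel_left between 2.363 and 2.663 rad and value of joint wheel_mid between 4.248 and 4.548 rad and value of joint wheel_right between 1.107 and 1.407 rad and value of joint head below 0.006 m), for 0.2 s.
2. the head is pushed down by its knob, at least 10 of its 12 mm (value of joint wheel_left between 2.363 and 2.663 rad and value of joint wheel_mid between 4.248 and 4.548 rad and value of joint wheel_right between 1.107 and 1.407 rad and value of joint head above 0.01 m and horizontal distance between the grasp point and knob_spot below 0.06 m), for 0.2 s.
At the end, for the whole second after the job is handed in: The left, middle and right wheels show 4, 7 and 2 on top (joints within 0.15 rad of 2.513, 4.398 and 1.257) and are still, and the head is up again (less than 2 mm down) (value of joint wheel_left between 2.363 and 2.663 rad and value of joint wheel_mid between 4.248 and 4.548 rad and value of joint wheel_right between 1.107 and 1.407 rad and value of joint head below 0.002 m and velocity of joint wheel_left between -0.05 and 0.05 rad/s and velocity of joint wheel_mid between -0.05 and 0.05 rad/s and velocity of joint wheel_right between -0.05 and 0.05 rad/s); the robot touches nothing.
It fails at once if the head is pushed down more than 6 mm while a wheel is off the number (value of joint head above 0.006 m and (value of joint wheel_left below 2.363 rad or value of joint wheel_left above 2.663 rad or value of joint wheel_mid below 4.248 rad or value of joint wheel_mid above 4.548 rad or value of joint wheel_right below 1.107 rad or value of joint wheel_right above 1.407 rad)).
It fails at once if the stamp is struck or pressed with more than 60 N (contact force between anything else and stamp above 60 N).
It fails at once if the jar is shifted by more than 20 mm (distance of jar_mid from where it was at the start of the episode above 0.02 m).
It fails at once if the tin is shifted by more than 20 mm (distance of tin_mid from where it was at the start of the episode above 0.02 m).
It fails at once if the hammer is shifted by more than 20 mm (distance of hammer_mid from where it was at the start of the episode above 0.02 m).
It also fails if it takes over 72 s, if anything falls off the work surface, if the arm or the gripper's body presses on something with over 40 N, if the wrist force passes 120 N, or if a joint passes its speed limit or range.

## Robot

A 7-joint arm with a two-finger parallel gripper is mounted at the origin on the work surface. World frame = base frame: x ahead of the robot, y to its left, z up, the work surface at z = 0. Lengths are in m, angles in rad, forces in N, time in s.
With the tool pointing down it reaches from about 0.4 to 0.85 m from the base axis. Payload 10.4 kg.
Tool frame: the origin (TCP) lies midway between the tips of the shut fingers; the grasp point (between the pads) lies manip.grip_depth behind it (manip.grip_depth is the distance from the TCP to the grasp point, in m); z points along the fingers, x is the direction in which the jaws open and shut, and the axes are right-handed (so a half turn about z gives the same grasp; the last joint's range is limited). The gripper opens to 85 mm and grips with 20 to 120 N. Pads are 22 mm wide; open, the fingers measure 114 mm over their backs; the gripper's body (76 mm by 85 mm) begins 54 mm behind the grasp point. The pads swing forward as they close: fully open they stand 13 mm farther back than shut.
Start: joints at [1.099, 0.332, -0.065, 1.46, 0.022, 1.35, -0.088], TCP at [0.271, -0.563, 0.231] pointing down, gripper open.
Joint ranges: [-2.6, 2.6], [-0.5, 2.12], [-1.47, 1.34], [0.16, 2.42], [-1.27, 4.41], [0.06, 2.06], [-2.6, 2.6]. Speed limits (rad/s): [2.22, 2.22, 2.79, 2.79, 3.14, 3.14, 3.14].

## Interface

Orientations are given as a unit quaternion [x, y, z, w].
In Python, from workcell import manip gives the robot as it stands. The module is installed in compiled form; this text tells all that it offers.
- The arm moves only by the tool send_rows, never from a script. Its argument "steps" is a list of rows, each a list of 2 entries, a list of its own where there are three numbers: the shift along the tool's x, y, z in m, then the turn about the tool's z in rad. In form: [[[x, y, z], spin], ...]. A call has exactly 8 rows; each row is the pose to reach, as a shift and turn from the pose commanded when the call began, along the tool's axes at that moment; what a row does not reach only later rows make up. A row lasts 1/8 s, in which the tool goes at most 62.5 mm and 10.7 degrees, less where a joint would pass 70% of its speed; a pose out of reach is approached as far as the arm can. A call with a gripper value outside its range is refused whole. "hand" is the opening, from 0 (shut) to 1 (fully open), set as the call begins (left out, the last holds). The fingers move at their own pace and stop on an object; "force" is the grip in N (left out, the last holds). Time passes only in rows, so rows that repeat a pose let the fingers close, or fill a call up. It gives the time, the measured TCP pose, the force and the opening at its end, in the units of the state.
- manip.get_obs(): the state, without advancing time (a new reading comes with each control period).
- manip.camera(name): name is "scene" or "top" or "wrist"; returns (picture, depth): 480x640x3 uint8, red, green, blue; 480x640 float32, m along the optical axis (not along the pixel's ray), 0 where there is no reading.
- manip.camera_info(name): a dict with "intrinsics" (3x3 intrinsics, pixels), "pose" (4x4, takes a point from camera to world coordinates); the wrist camera has in their place "T_tool_cam" (4x4, takes a point from camera to tool coordinates, whose origin is the TCP and whose axes are the tool frame's). Camera axes: x right, y up, looking along -z (the intrinsics and any distortion apply to the point x, -y, -z); pixel columns grow to the right and rows downward; lengths in m; the calibration is good to about 2 mm. A picture is of the moment at which its call begins: read the wrist's pose just before it. camera_info takes no time and is no camera call.
- manip.hand_in(): hands the job in, once; it reports no verdict.
The state is a dict: "clock": time; "joint_pos": joint angles; "joint_velocities": joint speeds; "tau": joint torques, N m; "position": TCP position; "ee_rot": TCP orientation; "ft_force": force on the tool from outside, world axes, zero at the start; "torque": the same for the moment, N m; "grip_width": opening from 0.0 (shut) to 1.0 (fully open).
Only numpy, scipy, OpenCV 4.12 (cv2) and the standard library are available. Lean on these libraries where they do the work, as an engineer would, in place of code of your own. Each camera call takes 0.05 s, during which the arm holds its last target.

## Working session

There is one attempt and no reset: what is moved stays moved. The work goes in short steps, Python scripts to look and compute and a tool call to move; the robot and the scene stay as the last step left them, time stands still between calls to the robot, and variables do not carry over. Pictures are saved under pics/ and viewed, and the job is handed in when it is done.

Besides the shell and the picture viewer there is one more tool, called after "Emit:" by a JSON object that holds its "fn" and its "kwargs", one argument or row to a line. send_rows: Moves the arm, as the interface text tells. Its arguments: {"type":"object","properties":{"steps":{"type":"array"},"hand":{"type":"number"},"force":{"type":"number"}},"required":["steps"]}

```bash
mkdir -p pics; cat > h.py <<'E'
import numpy as np,cv2
from scipy.spatial.transform import Rotation as R
from workcell import manip
def snap(n,f):
    o=manip.get_obs(); p,d=manip.camera(n); i=manip.camera_info(n)
    K=np.array(i["intrinsics"])
    if n=="wrist":
        T=np.eye(4);T[:3,:3]=R.from_quat(o["ee_rot"]).as_matrix();T[:3,3]=o["position"];P=T@np.array(i["T_tool_cam"])
    else: P=np.array(i["pose"])
    cv2.imwrite(f"pics/{f}.png",cv2.cvtColor(p,cv2.COLOR_RGB2BGR)); np.savez(f"pics/{f}.npz",p=p,d=d,K=K,P=P)
    return p,d,K,P
def load(f):
    z=np.load(f"pics/{f}.npz");return z["p"],z["d"],z["K"],z["P"]
def pt(u,v,d,K,P):
    z=d[int(v),int(u)];c=np.array([(u-K[0,2])/K[0,0]*z,-(v-K[1,2])/K[1,1]*z,-z,1]);return (P@c)[:3]
def ray(u,v,K,P,h):
    c=P[:3,:3]@np.array([(u-K[0,2])/K[0,0],-(v-K[1,2])/K[1,1],-1]);t=(h-P[2,3])/c[2];return P[:3,3]+t*c
def proj(X,K,P):
    c=np.linalg.inv(P)@np.append(X,1);return K[0,0]*c[0]/-c[2]+K[0,2],K[1,1]*c[1]/c[2]+K[1,2]
E
python3 - <<'E'
from h import *
for n in("scene","top","wrist"):
    p,d,K,P=snap(n,n+"0");print(n,K.round(1).tolist(),P.round(3).tolist(),[k for k in manip.camera_info(n)])
o=manip.get_obs();print(o, manip.grip_depth)
E
```

```text
scene [[513.0, 0.0, 313.9], [0.0, 513.0, 236.0], [0.0, 0.0, 1.0]] [[0.116, -0.825, 0.553, 1.036], [0.993, 0.104, -0.054, 0.037], [-0.013, 0.555, 0.832, 0.91], [0.0, 0.0, 0.0, 1.0]] ['intrinsics', 'pose']
top [[489.8, 0.0, 321.8], [0.0, 489.8, 240.4], [0.0, 0.0, 1.0]] [[-0.006, 0.996, -0.094, 0.439], [-1.0, -0.004, 0.022, 0.093], [0.021, 0.094, 0.995, 1.069], [0.0, 0.0, 0.0, 1.0]] ['intrinsics', 'pose']
wrist [[364.3, 0.0, 322.4], [0.0, 364.3, 239.4], [0.0, 0.0, 1.0]] [[0.433, 0.867, 0.246, 0.334], [-0.901, 0.417, 0.118, -0.534], [-0.001, -0.273, 0.962, 0.373], [0.0, 0.0, 0.0, 1.0]] ['intrinsics', 'T_tool_cam']
{'clock': 0.15, 'joint_pos': array([ 1.09941493,  0.33273822, -0.06470506,  1.46072295,  0.02160463,
        1.3499084 , -0.08848985]), 'joint_velocities': array([-0.00126478, -0.00299461,  0.00194764, -0.00295598, -0.00022321,
        0.000448  ,  0.00134325]), 'tau': array([ 2.25354247e-04, -6.25827956e+01,  4.84873366e-02, -3.91852140e+01,
        1.62410602e-02,  7.44910911e-03,  2.81327499e-05]), 'position': array([ 0.27104903, -0.56286009,  0.23070367]), 'ee_rot': array([ 8.46728006e-01, -5.32025744e-01, -4.70295250e-04, -2.66813801e-04]), 'ft_force': array([-0.74348891,  0.31745905, -0.35657962]), 'torque': array([ 0.00279112,  0.04447481, -0.00886653]), 'grip_width': 1.0004516412433084} 0.0187
```

View pics/scene0.png

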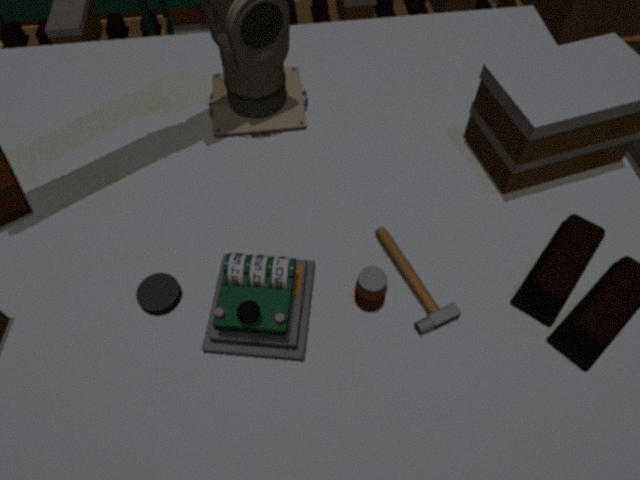

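View pics/top0.png

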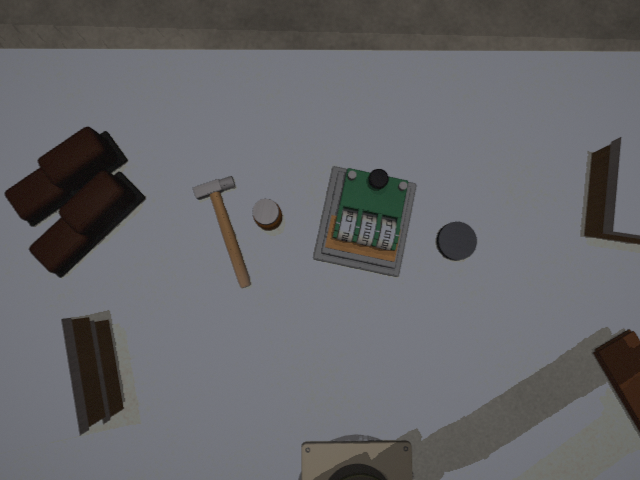

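View pics/wrist0.png

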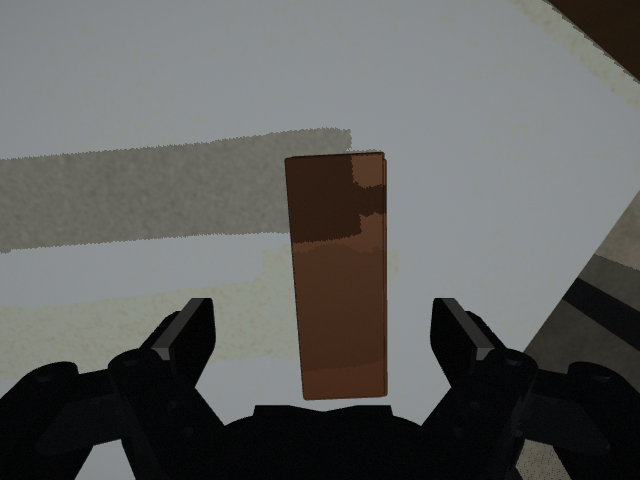

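The pictures show the stamp near (365,220) in top with the knob at (378,179). The jar is at (267,213) on its left and the tin at (457,241) on its right, both clear of the approach. Next I measure the stamp.

```bash
python3 - <<'E'
from h import *
for f in("top0","scene0"):
    p,d,K,P=load(f)
    hsv=cv2.cvtColor(p,cv2.COLOR_RGB2HSV)
    print(f,d.min(),d.max())
    # knob
    g=cv2.inRange(hsv,(50,80,20),(90,255,255)); n,l,s,c=cv2.connectedComponentsWithStats(g);
    b=s[1:,4].argsort()[::-1][:4]+1
    print([(s[i].tolist(),c[i].round(1).tolist()) for i in b])
    uv=(378,179) if f=="top0" else (249,313)
    roi=np.zeros(g.shape,np.uint8);cv2.circle(roi,uv,18,255,-1)
    k=cv2.inRange(p,(0,0,0),(30,30,30))&roi
    n,l,s,c=cv2.connectedComponentsWithStats(k);i=s[1:,4].argmax()+1;print("knob",s[i],c[i],"depth pt",pt(*c[i],d,K,P),p[uv[1],uv[0]])
    v,u=np.nonzero(l==i);X=np.array([pt(a,b,d,K,P) for a,b in zip(u,v)]);top=X[X[:,2]>np.percentile(X[:,2],60)-.004];print(np.median(X,0),top.mean(0),np.percentile(X[:,2],[5,25,50,75,95]))
    # white rims depth
    im=cv2.resize(p[130:290,290:430] if f=="top0" else p[230:370,190:330],None,fx=4,fy=4,interpolation=cv2.INTER_CUBIC);im=cv2.convertScaleAbs(im,alpha=1.8)
    cv2.imwrite(f"pics/{f}z.png",cv2.cvtColor(im,cv2.COLOR_RGB2BGR))
E
```

```text
top0 0.0 1.9590878
[([337, 169, 71, 66, 2305], [372.4, 198.1]), ([372, 232, 7, 14, 54], [375.0, 238.5]), ([353, 228, 6, 14, 53], [355.4, 234.2]), ([391, 236, 7, 14, 47], [394.5, 242.6])]
knob [369 169  19  20 284] [378.01760563 178.6056338 ] depth pt [ 0.64900141 -0.03855922  0.12836146] [26 24 26]
[ 0.64878664 -0.03857979  0.12824977] [ 0.64872116 -0.03830087  0.13183004] [0.12456152 0.12690162 0.12824977 0.12935462 0.13100037]
scene0 0.0 2.8830056
[([214, 265, 80, 70, 2755], [254.7, 303.6]), ([0, 0, 52, 21, 601], [25.1, 8.8]), ([93, 0, 47, 14, 333], [116.0, 5.5]), ([165, 0, 37, 8, 179], [182.8, 2.8])]
knob [237 301  25  31 559] [248.68515206 314.92486583] depth pt [ 0.66078659 -0.03891019  0.12907602] [ 5  5 12]
[ 0.65841957 -0.03975727  0.12821174] [ 0.65584226 -0.03962213  0.1329524 ] [0.09184556 0.11865903 0.12821174 0.1296953  0.13117081]
```

View pics/top0z.png

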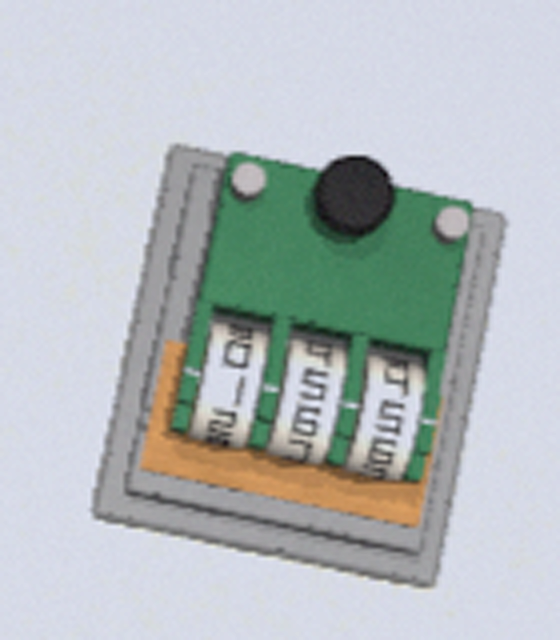

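View pics/scene0z.png

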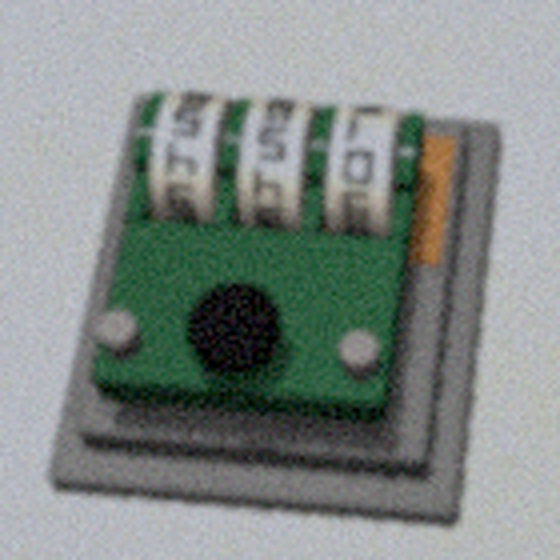

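```bash
python3 - <<'E'
from h import *
T=load("top0");S=load("scene0")
def tri(a,b):
    A=[];B=[]
    for (u,v),(p,d,K,P) in((a,T),(b,S)):
        c=P[:3,:3]@np.array([(u-K[0,2])/K[0,0],-(v-K[1,2])/K[1,1],-1]);c/=np.linalg.norm(c);M=np.eye(3)-np.outer(c,c);A.append(M);B.append(M@P[:3,3])
    return np.linalg.solve(sum(A),sum(B))
# knob triang using top face centre; index lines L->R seen from robot
kt=(378,178.6);ks=(190+234/4,230+325/4)
print("knob",tri(kt,ks))
t=[(195,375),(270,388),(350,405),(428,422)]
s=[(408,153),(320,145),(232,141),(146,133)]
Q=[tri((290+a/4,130+b/4),(190+c/4,230+e/4)) for (a,b),(c,e) in zip(t,s)]
print(np.round(Q,4))
Q=np.array(Q);v=Q[0]-Q[3];print("axle len",np.linalg.norm(v),"yaw",np.arctan2(-v[0],v[1]))
m=Q.mean(0);k=tri(kt,ks)-m;print("mid",m,"to knob",k,np.linalg.norm(k[:2]),np.arctan2(k[1],k[0]))
for n,(p,d,K,P) in(("top",T),("scene",S)):
    for u,v in((300,100),(330,300),(430,280),(200,200)):
        print(n,pt(u,v,d,K,P).round(4))
o=manip.get_obs();M=R.from_quat(o["ee_rot"]).as_matrix();print(M.round(3))
E
```

```text
knob [ 0.65047998 -0.03953038  0.12177738]
[[ 0.5638  0.0394  0.101 ]
 [ 0.5567  0.0011  0.1041]
 [ 0.5483 -0.0388  0.102 ]
 [ 0.5396 -0.0776  0.1026]]
axle len 0.11951630773468973 yaw -0.2045863746175273
mid [ 0.55210142 -0.01899639  0.10240845] to knob [ 0.09837856 -0.02053399  0.01936894] 0.10049868586562942 -0.20577002609156528
top [ 0.8584  0.1167 -0.0013]
top [0.4102 0.0526 0.0034]
top [ 0.4521 -0.1669 -0.0011]
top [0.6299 0.3364 0.0021]
scene [0.023  0.1075 0.0148]
scene [0.5867 0.1091 0.0011]
scene [0.567  0.3144 0.0009]
scene [ 0.3045 -0.147   0.0014]
[[ 0.434 -0.901 -0.001]
 [-0.901 -0.434  0.001]
 [-0.001  0.    -1.   ]]
```

Emit:
{"fn": "send_rows", "kwargs": {
  "steps": [
    [[-0.037,-0.049,0],-0.1],
    [[-0.074,-0.098,0],-0.25],
    [[-0.111,-0.147,0],-0.4],
    [[-0.148,-0.196,0],-0.55],
    [[-0.185,-0.245,0],-0.7],
    [[-0.222,-0.294,0],-0.85],
    [[-0.258,-0.342,0],-0.917],
    [[-0.294,-0.391,0],-0.917]
  ],
  "hand": 0,
  "force": 40
}}

```text
clock: 1.15
position: [0.4964, -0.1269, 0.2314]
ee_rot: [0.995, -0.102, 0.0, 0.0]
ft_force: [1.4, -1.8, -0.6]
grip_width: 0.001
```

```bash
python3 - <<'E'
from h import *
o=manip.get_obs();M=R.from_quat(o["ee_rot"]).as_matrix();print(o["clock"],o["position"],M.round(3),M.T@(np.array([.552,-.019,.235])-o["position"]),np.arctan2(M[1,0],M[0,0]),o["grip_width"])
E
```

```text
1.15 [ 0.49636948 -0.12694077  0.23138507] [[ 0.979 -0.203  0.   ]
 [-0.203 -0.979 -0.   ]
 [ 0.     0.    -1.   ]] [ 0.03256445 -0.1169839  -0.00365431] -0.20439480517176986 0.0009524687660753862
```

Emit:
{"fn": "send_rows", "kwargs": {
  "steps": [
    [[0.016,-0.058,0],0],
    [[0.033,-0.117,0],0],
    [[0.033,-0.117,0],0],
    [[0.033,-0.117,0],0],
    [[0.033,-0.117,0],0],
    [[0.033,-0.117,0],0],
    [[0.033,-0.117,0],0],
    [[0.033,-0.117,0],0]
  ]
}}

```text
clock: 2.15
position: [0.552, -0.021, 0.2314]
ee_rot: [0.995, -0.103, 0.0, 0.0]
ft_force: [0.9, 0.4, -0.2]
grip_width: -0.002
```

```bash
python3 - <<'E'
from h import *
p,d,K,P=snap("wrist","w1");print(manip.get_obs()["position"],P.round(3))
r=cv2.rotate(cv2.cvtColor(p,cv2.COLOR_RGB2BGR),cv2.ROTATE_90_COUNTERCLOCKWISE);cv2.imwrite("pics/w1r.png",cv2.convertScaleAbs(r,alpha=1.8))
E
```

```text
[ 0.55200776 -0.02090613  0.23136047] [[ 0.979  0.197  0.055  0.566]
 [-0.205  0.942  0.268  0.046]
 [ 0.001 -0.273  0.962  0.373]
 [ 0.     0.     0.     1.   ]]
```

View pics/w1.png

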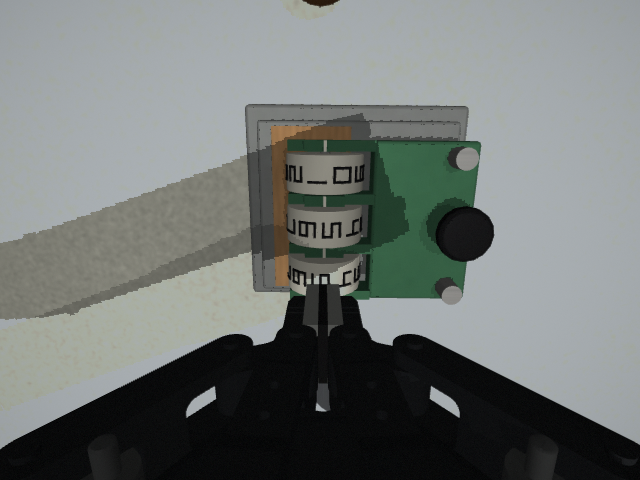

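```bash
python3 -c "
import cv2;a=cv2.imread('pics/w1r.png');cv2.imwrite('pics/w1rr.png',a[0:600])"
```

```text
(no output)
```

View pics/w1rr.png

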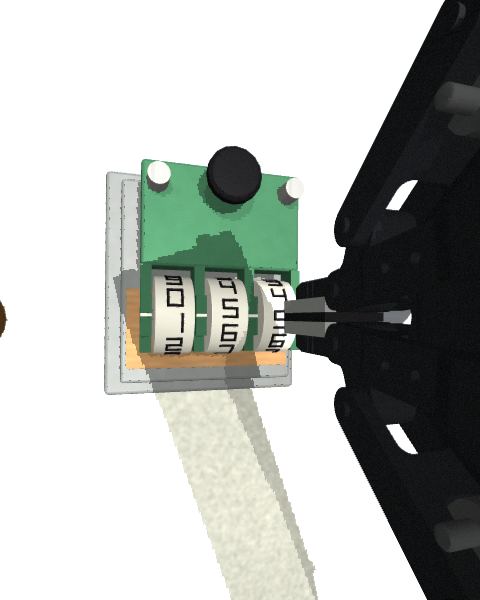

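```bash
cat > m.py <<'E'
from h import *
O=np.array([.552,-.019]);YAW=-.205
ex=np.array([np.cos(YAW),np.sin(YAW)]);ey=np.array([-ex[1],ex[0]])
def unwrap(f,H,out,O=O,rng=75):
    p,d,K,P=load(f);g=cv2.cvtColor(p,cv2.COLOR_RGB2BGR);Pi=np.linalg.inv(P);rows=[]
    for w,y in(("L",.04),("M",0),("R",-.04)):
        th=np.deg2rad(np.linspace(rng,-rng,rng*4+1))[:,None];yy=np.linspace(.018,-.018,73)[None]+y
        a=np.sin(th)*.03+0*yy;z=H-.03+.03*np.cos(th)+0*yy
        X=np.stack([O[0]+a*ex[0]+yy*ey[0],O[1]+a*ex[1]+yy*ey[1],z,np.ones_like(z)],-1)@Pi.T
        u=K[0,0]*X[...,0]/-X[...,2]+K[0,2];v=K[1,1]*X[...,1]/X[...,2]+K[1,2]
        rows.append(cv2.remap(g,u.astype(np.float32),v.astype(np.float32),cv2.INTER_CUBIC))
    im=cv2.convertScaleAbs(np.hstack(rows),alpha=1.8)
    return im
def show(im,fn,rng=75):
    s=cv2.resize(im,None,fx=1.0*3,fy=1.0);s=cv2.resize(im,(im.shape[1]*3,590))
    for dg in range(-60,61,10):
        r=int((rng-dg)/(2*rng)*590);cv2.line(s,(0,r),(s.shape[1] if dg==0 else 12,r),(0,0,255),1);cv2.putText(s,str(dg),(0,r-2),0,.35,(255,0,0))
    cv2.imwrite(fn,s)
E
python3 - <<'E'
from m import *
p,d,K,P=load("w1")
for u,v in((100,100),(560,150),(560,350),(465,232),(466,240),(470,225),(430,270),(430,160),(325,182),(325,235),(326,222),(255,200)):print(u,v,pt(u,v,d,K,P).round(4))
show(unwrap("w1",.1145+.004,""),"pics/u1.png")
E
```

```text
100 100 [ 0.3631  0.1223 -0.002 ]
560 150 [ 7.953e-01 -1.600e-02  2.000e-04]
560 350 [ 7.886e-01 -2.463e-01 -1.000e-04]
465 232 [ 0.6506 -0.0379  0.1272]
466 240 [ 0.6503 -0.0434  0.1284]
470 225 [ 0.6539 -0.033   0.1289]
430 270 [ 0.6308 -0.0753  0.0943]
430 160 [0.6418 0.0122 0.0944]
325 182 [0.5617 0.0148 0.1155]
325 235 [ 0.5538 -0.0235  0.114 ]
326 222 [ 0.5565 -0.0145  0.1119]
255 200 [ 0.4884 -0.0005  0.0148]
```

View pics/u1.png

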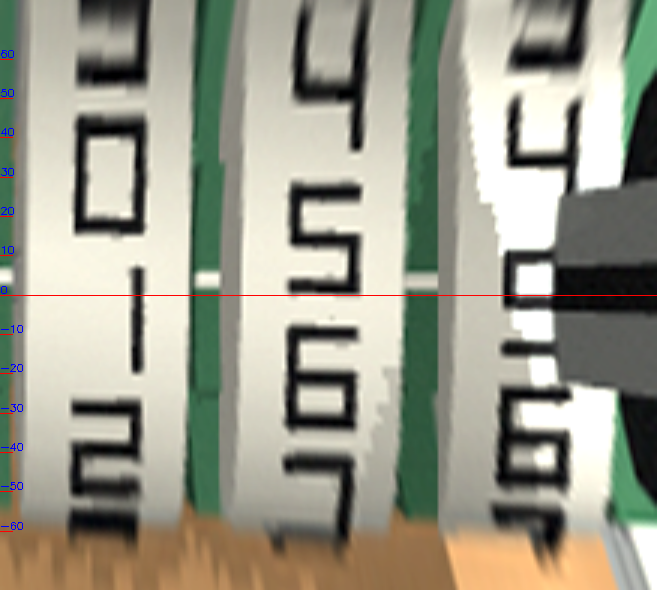

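```bash
python3 - <<'E'
from m import *
p,d,K,P=load("w1");o=manip.get_obs()
print("TCP px",proj(o["position"],K,P))
M=R.from_quat(o["ee_rot"]).as_matrix()
for dx in(-.008,.008):
  for dy in(-.011,.011):print(proj(o["position"]+M@np.array([dx,dy,0]),K,P))
cv2.imwrite("pics/f1.png",cv2.convertScaleAbs(cv2.cvtColor(cv2.resize(p[250:420,240:410],None,fx=3.5,fy=3.5),cv2.COLOR_RGB2BGR),alpha=3))
E
```

```text
TCP px (np.float64(321.6224770549174), np.float64(302.1614404169013))
(np.float64(302.4335398636848), np.float64(278.0901810408801))
(np.float64(303.2357054108574), np.float64(325.35567232493463))
(np.float64(340.7349391569118), np.float64(278.0517768550347))
(np.float64(340.0813181518778), np.float64(325.31684227150254))
```

View pics/f1.png

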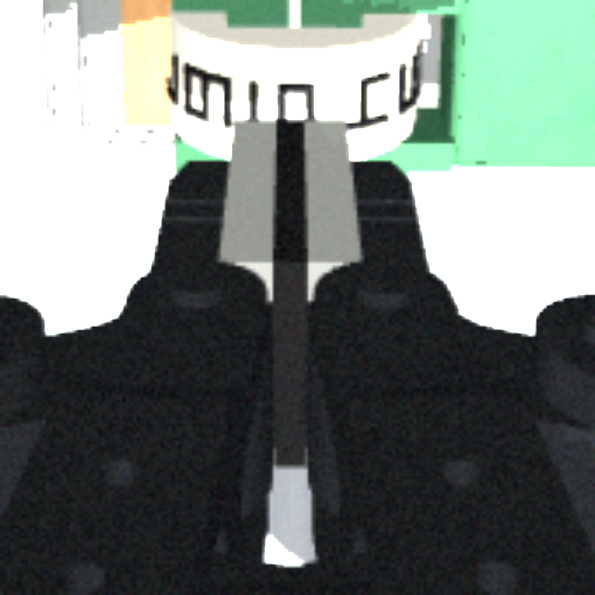

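Emit:
{"fn": "send_rows", "kwargs": {
  "steps": [
    [[-0.0103,-0.0434,0.02],0],
    [[-0.0103,-0.0434,0.05],0],
    [[-0.0103,-0.0434,0.08],0],
    [[-0.0103,-0.0434,0.1],0],
    [[-0.0103,-0.0434,0.104],0],
    [[-0.0103,-0.0434,0.108],0],
    [[-0.0103,-0.0434,0.11],0],
    [[-0.0103,-0.0434,0.11],0]
  ]
}}

```text
clock: 3.2
position: [0.5511, 0.0238, 0.1218]
ee_rot: [0.995, -0.102, 0.0, 0.0]
ft_force: [-0.5, 0.1, 0.1]
grip_width: 0.001
```

```bash
python3 - <<'E'
from m import *
o=manip.get_obs();print(o["position"],o["ft_force"],o["clock"])
E
```

```text
[0.5510548  0.0237977  0.12175388] [-0.49519568  0.09136201  0.08521643] 3.2
```

Not in contact yet at z = 0.1218; I step down 1 mm at a time.

Emit:
{"fn": "send_rows", "kwargs": {
  "steps": [
    [[0,0,0.001],0],
    [[0,0,0.002],0],
    [[0,0,0.003],0],
    [[0,0,0.004],0],
    [[0,0,0.005],0],
    [[0,0,0.006],0],
    [[0,0,0.0065],0],
    [[0,0,0.0065],0]
  ]
}}

```text
clock: 4.2
position: [0.5508, 0.0238, 0.1148]
ee_rot: [0.995, -0.102, 0.0, 0.0]
ft_force: [0.5, -0.3, 0.5]
grip_width: -0.003
```

Emit:
{"fn": "send_rows", "kwargs": {
  "steps": [
    [[0,0,0.0005],0],
    [[0,0,0.001],0],
    [[0,0,0.0015],0],
    [[0,0,0.002],0],
    [[0,0,0.002],0],
    [[0,0,0.002],0],
    [[0,0,0.002],0],
    [[0,0,0.002],0]
  ]
}}

```text
clock: 5.2
position: [0.5509, 0.0238, 0.1129]
ee_rot: [0.995, -0.102, 0.0, 0.0]
ft_force: [0.3, -1.1, 4.0]
grip_width: -0.006
```

Emit:
{"fn": "send_rows", "kwargs": {
  "steps": [
    [[0,0,0.001],0],
    [[0,0,0.002],0],
    [[0.004,0,0.002],0],
    [[0.009,0,0.002],0],
    [[0.014,0,0.002],0],
    [[0.019,0,0.002],0],
    [[0.024,0,0.002],0],
    [[0.024,0,0.002],0]
  ]
}}

```text
clock: 6.2
position: [0.5748, 0.0187, 0.1111]
ee_rot: [0.995, -0.102, 0.0, 0.0]
ft_force: [-0.5, -0.7, 7.0]
grip_width: 0.0
```

Emit:
{"fn": "send_rows", "kwargs": {
  "steps": [
    [[0,0,-0.005],0],
    [[0,0,-0.01],0],
    [[-0.012,0,-0.01],0],
    [[-0.024,0,-0.01],0],
    [[-0.024,0,-0.01],0],
    [[-0.024,0,-0.01],0],
    [[-0.024,0,-0.01],0],
    [[-0.024,0,-0.01],0]
  ]
}}

```text
clock: 7.2
position: [0.5509, 0.0238, 0.1207]
ee_rot: [0.995, -0.102, 0.0, -0.0]
ft_force: [-0.3, -0.1, 0.6]
grip_width: 0.001
```

```bash
python3 - <<'E'
from m import *
for n in ("scene","top"):
    snap(n,n+"1")
O2=O+.002*ex
a=unwrap("scene1",.114,"",O=O2);b=unwrap("top1",.114,"",O=O2);show(np.hstack([b,a])[:, :],"pics/u2.png")
im=cv2.imread("pics/u2.png");cv2.imwrite("pics/u2.png",cv2.resize(im,(800,590)))
E
```

```text
(no output)
```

View pics/u2.png

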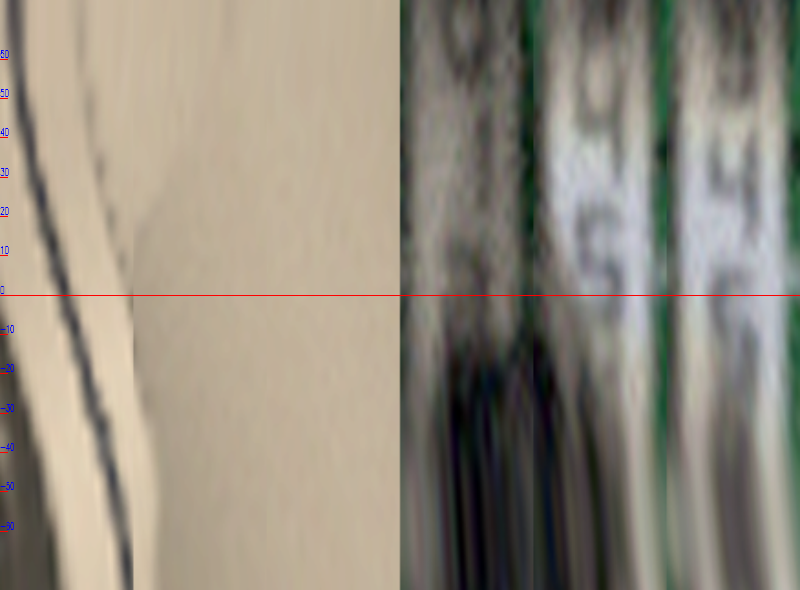

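Emit:
{"fn": "send_rows", "kwargs": {
  "steps": [
    [[0,0,0.005],0],
    [[0,0,0.0095],0],
    [[0,0,0.0098],0],
    [[0.006,0,0.0098],0],
    [[0.012,0,0.0098],0],
    [[0.018,0,0.0098],0],
    [[0.024,0,0.0098],0],
    [[0.024,0,0.0098],0]
  ]
}}

```text
clock: 8.3
position: [0.575, 0.0187, 0.1114]
ee_rot: [0.995, -0.102, 0.001, 0.0]
ft_force: [-0.3, -1.0, 6.4]
grip_width: 0.0
```

Emit:
{"fn": "send_rows", "kwargs": {
  "steps": [
    [[0,0,-0.005],0],
    [[0,0,-0.01],0],
    [[-0.012,0,-0.01],0],
    [[-0.019,0,-0.01],0],
    [[-0.019,0,-0.01],0],
    [[-0.019,0,-0.01],0],
    [[-0.019,0,-0.01],0],
    [[-0.019,0,-0.01],0]
  ]
}}

```text
clock: 9.3
position: [0.5558, 0.0228, 0.121]
ee_rot: [0.995, -0.102, 0.0, -0.0]
ft_force: [-0.0, 0.3, 0.2]
grip_width: -0.0
```

Emit:
{"fn": "send_rows", "kwargs": {
  "steps": [
    [[0,0,0.005],0],
    [[0,0,0.0095],0],
    [[0,0,0.0098],0],
    [[0.003,0,0.0098],0],
    [[0.007,0,0.0098],0],
    [[0.011,0,0.0098],0],
    [[0.014,0,0.0098],0],
    [[0.014,0,0.0098],0]
  ]
}}

```text
clock: 10.3
position: [0.5697, 0.0199, 0.1115]
ee_rot: [0.995, -0.102, 0.0, 0.0]
ft_force: [-1.5, -0.0, 7.2]
grip_width: -0.0
```

Emit:
{"fn": "send_rows", "kwargs": {
  "steps": [
    [[0,0,-0.005],0],
    [[0,0,-0.012],0],
    [[-0.0154,0.02,-0.012],0],
    [[-0.0154,0.04,-0.012],0],
    [[-0.0154,0.04,-0.012],0],
    [[-0.0154,0.04,-0.012],0],
    [[-0.0154,0.04,-0.012],0],
    [[-0.0154,0.04,-0.012],0]
  ]
}}

```text
clock: 11.3
position: [0.5463, -0.0153, 0.1232]
ee_rot: [0.995, -0.102, -0.0, -0.0]
ft_force: [0.6, -0.2, -0.6]
grip_width: -0.002
```

```bash
python3 - <<'E'
from m import *
p,d,K,P=snap("wrist","w2");print(manip.get_obs()["position"],manip.get_obs()["ft_force"])
O2=O+.002*ex
show(unwrap("w2",.114,"",O=O2),"pics/u3.png")
E
```

```text
[ 0.54626252 -0.01553362  0.12317841] [0.49196255 1.19464229 0.49164072]
```

View pics/u3.png

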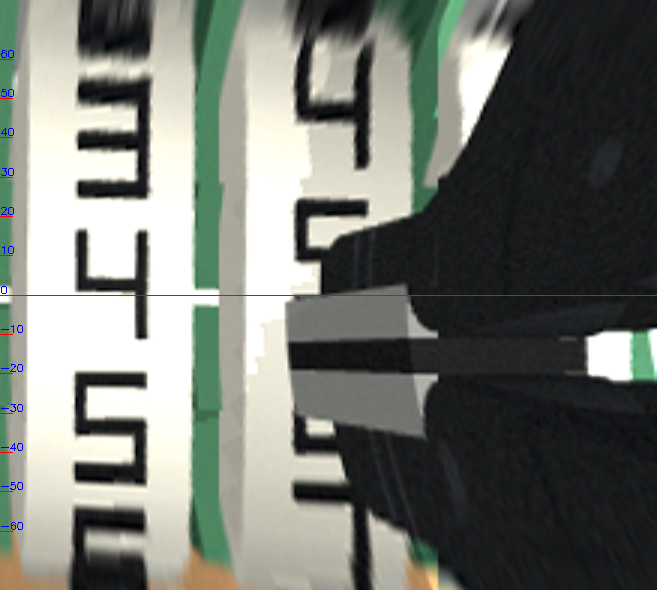

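Emit:
{"fn": "send_rows", "kwargs": {
  "steps": [
    [[0,0,0.005],0],
    [[0,0,0.0105],0],
    [[0,0,0.012],0],
    [[0.004,0,0.012],0],
    [[0.008,0,0.012],0],
    [[0.012,0,0.012],0],
    [[0.016,0,0.012],0],
    [[0.016,0,0.012],0]
  ]
}}

```text
clock: 12.35
position: [0.5622, -0.0194, 0.1116]
ee_rot: [0.995, -0.102, 0.0, 0.0]
ft_force: [-1.2, 0.2, 6.5]
grip_width: 0.002
```

Emit:
{"fn": "send_rows", "kwargs": {
  "steps": [
    [[0,0,-0.005],0],
    [[0,0,-0.01],0],
    [[-0.008,0,-0.01],0],
    [[-0.016,0,-0.01],0],
    [[-0.016,0,-0.01],0],
    [[-0.016,0,-0.01],0],
    [[-0.016,0,-0.01],0],
    [[-0.016,0,-0.01],0]
  ]
}}

```text
clock: 13.35
position: [0.5463, -0.0161, 0.1212]
ee_rot: [0.995, -0.102, 0.0, -0.0]
ft_force: [0.4, 0.5, -0.1]
grip_width: -0.002
```

Emit:
{"fn": "send_rows", "kwargs": {
  "steps": [
    [[0,0,0.005],0],
    [[0,0,0.0095],0],
    [[0,0,0.01],0],
    [[0.004,0,0.01],0],
    [[0.008,0,0.01],0],
    [[0.012,0,0.01],0],
    [[0.0155,0,0.01],0],
    [[0.0155,0,0.01],0]
  ]
}}

```text
clock: 14.35
position: [0.5617, -0.0194, 0.1115]
ee_rot: [0.995, -0.102, 0.0, 0.0]
ft_force: [-2.0, -0.4, 7.9]
grip_width: -0.001
```

Emit:
{"fn": "send_rows", "kwargs": {
  "steps": [
    [[0,0,-0.005],0],
    [[0,0,-0.012],0],
    [[0.0015,0.02,-0.012],0],
    [[0.0015,0.04,-0.012],0],
    [[0.0015,0.04,-0.012],0],
    [[0.0015,0.04,-0.012],0],
    [[0.0015,0.04,-0.012],0],
    [[0.0015,0.04,-0.012],0]
  ]
}}

```text
clock: 15.35
position: [0.5547, -0.058, 0.1232]
ee_rot: [0.995, -0.102, 0.0, -0.0]
ft_force: [-0.2, -0.3, 0.1]
grip_width: -0.0
```

```bash
python3 - <<'E'
from m import *
p,d,K,P=snap("wrist","w3");print(manip.get_obs()["position"],manip.get_obs()["ft_force"])
O2=O+.002*ex
show(unwrap("w3",.114,"",O=O2),"pics/u4.png")
E
```

```text
[ 0.55475439 -0.05817217  0.12321395] [ 0.60739582 -0.05822165 -0.22988239]
```

View pics/u4.png

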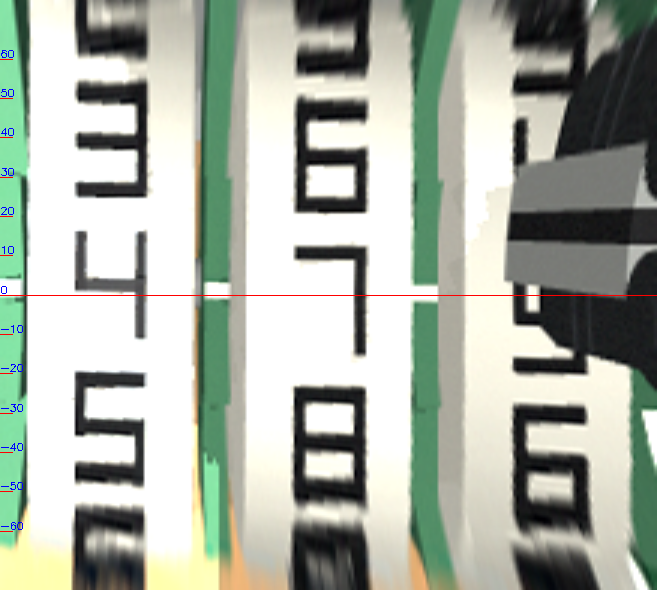

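Emit:
{"fn": "send_rows", "kwargs": {
  "steps": [
    [[0,0,0.005],0],
    [[0,0,0.0105],0],
    [[0,0,0.012],0],
    [[-0.004,0,0.012],0],
    [[-0.009,0,0.012],0],
    [[-0.014,0,0.012],0],
    [[-0.018,0,0.012],0],
    [[-0.018,0,0.012],0]
  ]
}}

```text
clock: 16.4
position: [0.5381, -0.055, 0.1122]
ee_rot: [0.995, -0.102, 0.001, 0.0]
ft_force: [1.5, 0.3, 6.2]
grip_width: -0.001
```

Emit:
{"fn": "send_rows", "kwargs": {
  "steps": [
    [[0,0,-0.005],0],
    [[0,0,-0.01],0],
    [[0.008,0,-0.01],0],
    [[0.018,0,-0.01],0],
    [[0.018,0,-0.01],0],
    [[0.018,0,-0.01],0],
    [[0.018,0,-0.01],0],
    [[0.018,0,-0.01],0]
  ]
}}

```text
clock: 17.4
position: [0.5546, -0.0587, 0.1212]
ee_rot: [0.995, -0.102, 0.0, 0.0]
ft_force: [-0.3, -0.5, 0.5]
grip_width: 0.0
```

Emit:
{"fn": "send_rows", "kwargs": {
  "steps": [
    [[0,0,0.005],0],
    [[0,0,0.0095],0],
    [[0,0,0.01],0],
    [[-0.004,0,0.01],0],
    [[-0.009,0,0.01],0],
    [[-0.014,0,0.01],0],
    [[-0.018,0,0.01],0],
    [[-0.018,0,0.01],0]
  ]
}}

```text
clock: 18.4
position: [0.5381, -0.0551, 0.1122]
ee_rot: [0.995, -0.102, 0.001, 0.0]
ft_force: [0.6, -0.2, 6.6]
grip_width: 0.003
```

Emit:
{"fn": "send_rows", "kwargs": {
  "steps": [
    [[0,0,-0.005],0],
    [[0,0,-0.01],0],
    [[0.008,0,-0.01],0],
    [[0.018,0,-0.01],0],
    [[0.018,0,-0.01],0],
    [[0.018,0,-0.01],0],
    [[0.018,0,-0.01],0],
    [[0.018,0,-0.01],0]
  ]
}}

```text
clock: 19.4
position: [0.5546, -0.0587, 0.1213]
ee_rot: [0.995, -0.102, 0.0, 0.0]
ft_force: [-0.3, -0.9, -0.8]
grip_width: -0.002
```

```bash
python3 - <<'E'
from m import *
p,d,K,P=snap("wrist","w4");print(manip.get_obs()["position"],manip.get_obs()["ft_force"])
O2=O+.002*ex
show(unwrap("w4",.114,"",O=O2),"pics/u5.png")
E
```

```text
[ 0.55457452 -0.05868914  0.12126088] [-0.71604844 -0.49301992 -0.47417468]
```

View pics/u5.png

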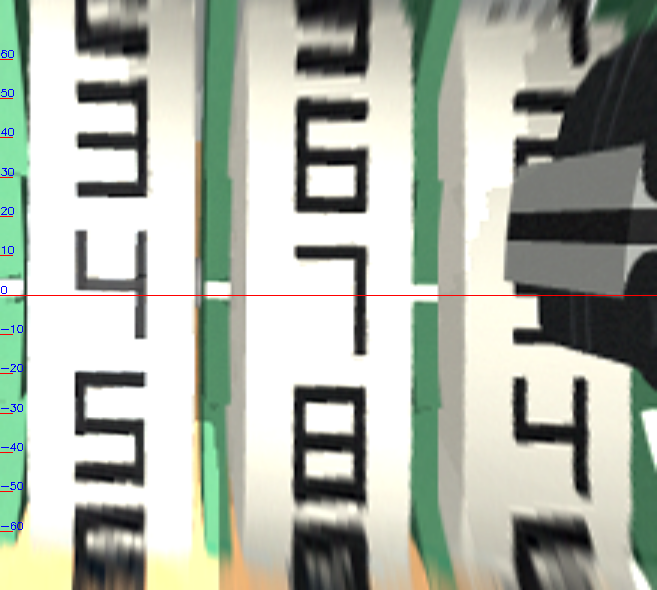

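Emit:
{"fn": "send_rows", "kwargs": {
  "steps": [
    [[0,0,0.005],0],
    [[0,0,0.0095],0],
    [[0,0,0.01],0],
    [[-0.004,0,0.01],0],
    [[-0.009,0,0.01],0],
    [[-0.014,0,0.01],0],
    [[-0.019,0,0.01],0],
    [[-0.019,0,0.01],0]
  ]
}}

```text
clock: 20.45
position: [0.537, -0.0549, 0.1121]
ee_rot: [0.995, -0.102, 0.001, 0.0]
ft_force: [-0.2, 0.1, 5.5]
grip_width: 0.003
```

Emit:
{"fn": "send_rows", "kwargs": {
  "steps": [
    [[0,0,-0.01],0],
    [[0,0,-0.04],0],
    [[0.01,-0.02,-0.08],0],
    [[0.01,-0.02,-0.12],0],
    [[0.01,-0.02,-0.12],0],
    [[0.01,-0.02,-0.12],0],
    [[0.01,-0.02,-0.12],0],
    [[0.01,-0.02,-0.12],0]
  ]
}}

```text
clock: 21.45
position: [0.5495, -0.0374, 0.2303]
ee_rot: [0.995, -0.102, -0.001, -0.0]
ft_force: [-0.2, -0.6, -0.4]
grip_width: 0.006
```

```bash
python3 - <<'E'
from m import *
p,d,K,P=snap("wrist","w5");snap("scene","s5");print(manip.get_obs()["position"],manip.get_obs()["ft_force"])
O2=O+.002*ex
show(unwrap("w5",.114,"",O=O2),"pics/u6.png")
E
```

```text
[ 0.54969811 -0.03728952  0.2307066 ] [-0.40748323  0.89985539  1.54398629]
```

View pics/u6.png

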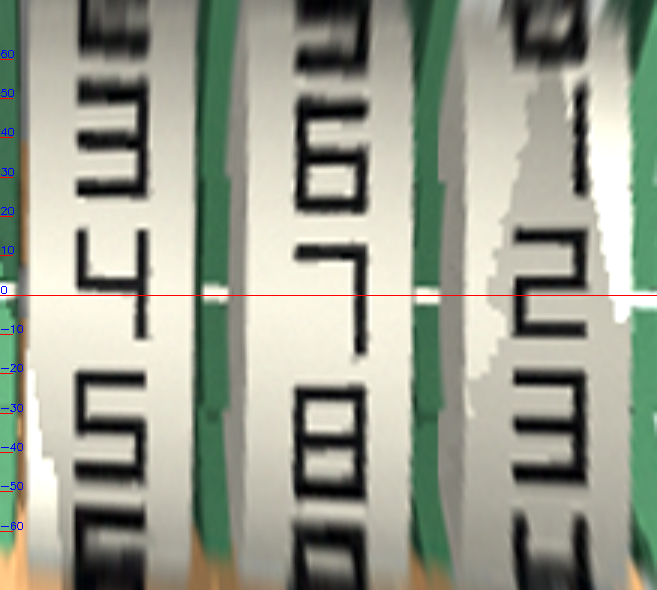

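Emit:
{"fn": "send_rows", "kwargs": {
  "steps": [
    [[0.05,-0.009,0],0],
    [[0.1007,-0.0184,0],0],
    [[0.1007,-0.0184,0.03],0],
    [[0.1007,-0.0184,0.06],0],
    [[0.1007,-0.0184,0.085],0],
    [[0.1007,-0.0184,0.095],0],
    [[0.1007,-0.0184,0.096],0],
    [[0.1007,-0.0184,0.096],0]
  ]
}}

```text
clock: 22.55
position: [0.6528, -0.0398, 0.1363]
ee_rot: [0.995, -0.102, 0.001, -0.0]
ft_force: [0.1, 0.4, -0.1]
grip_width: -0.003
```

Emit:
{"fn": "send_rows", "kwargs": {
  "steps": [
    [[0,0,0.003],0],
    [[0,0,0.006],0],
    [[0,0,0.0075],0],
    [[0,0,0.009],0],
    [[0,0,0.0105],0],
    [[0,0,0.012],0],
    [[0,0,0.012],0],
    [[0,0,0.012],0]
  ]
}}

```text
clock: 23.55
position: [0.6525, -0.0398, 0.1242]
ee_rot: [0.995, -0.102, 0.0, 0.0]
ft_force: [-3.5, 0.1, 9.1]
grip_width: -0.001
```

Emit:
{"fn": "send_rows", "kwargs": {
  "steps": [
    [[0,0,0.001],0],
    [[0,0,0.002],0],
    [[0,0,0.003],0],
    [[0,0,0.004],0],
    [[0,0,0.005],0],
    [[0,0,0.006],0],
    [[0,0,0.0065],0],
    [[0,0,0.0065],0]
  ]
}}

```text
clock: 24.55
position: [0.6525, -0.0398, 0.1186]
ee_rot: [0.995, -0.102, 0.001, 0.0]
ft_force: [-6.5, -1.0, 14.8]
grip_width: 0.001
```

Emit:
{"fn": "send_rows", "kwargs": {
  "steps": [
    [[0,0,0.0005],0],
    [[0,0,0.001],0],
    [[0,0,0.0015],0],
    [[0,0,0.002],0],
    [[0,0,0.0025],0],
    [[0,0,0.003],0],
    [[0,0,0.003],0],
    [[0,0,0.003],0]
  ]
}}

```text
clock: 25.55
position: [0.6526, -0.0398, 0.1168]
ee_rot: [0.995, -0.102, 0.001, 0.0]
ft_force: [-11.4, -0.4, 25.0]
grip_width: 0.002
```

Emit:
{"fn": "send_rows", "kwargs": {
  "steps": [
    [[0,0,0],0],
    [[0,0,0],0],
    [[0,0,-0.003],0],
    [[0,0,-0.006],0],
    [[0,0,-0.009],0],
    [[0,0,-0.013],0],
    [[0,0,-0.02],0],
    [[0,0,-0.03],0]
  ]
}}

```text
clock: 26.55
position: [0.652, -0.0398, 0.1437]
ee_rot: [0.995, -0.102, -0.0, 0.0]
ft_force: [1.1, -0.3, -0.1]
grip_width: -0.002
```

Emit:
{"fn": "send_rows", "kwargs": {
  "steps": [
    [[-0.02,0.0,-0.04],0],
    [[-0.05,0.0,-0.09],0],
    [[-0.1,0.018,-0.09],0],
    [[-0.1,0.018,-0.09],0],
    [[-0.1,0.018,-0.09],0],
    [[-0.1,0.018,-0.09],0],
    [[-0.1,0.018,-0.09],0],
    [[-0.1,0.018,-0.09],0]
  ]
}}

```text
clock: 27.55
position: [0.551, -0.0368, 0.2335]
ee_rot: [0.995, -0.102, -0.0, -0.0]
ft_force: [-0.2, 0.7, 0.0]
grip_width: -0.003
```

```bash
python3 - <<'E'
from m import *
p,d,K,P=snap("wrist","w6");snap("scene","s6");o=manip.get_obs();print(o["position"],o["ft_force"],o["clock"])
O2=O+.002*ex
show(unwrap("w6",.114,"",O=O2),"pics/u7.png")
X=ray(466,232,K,P,.128);u,v=proj(np.array([.6515,-.0398,.128]),K,P);print(u,v,pt(u,v,d,K,P))
E
```

```text
[ 0.55084343 -0.0368815   0.23354306] [-0.52048145  0.17504687 -0.44265785] 27.65
465.11549165959366 212.26639165321484 [ 0.65164488 -0.03991703  0.12758452]
```

View pics/u7.png

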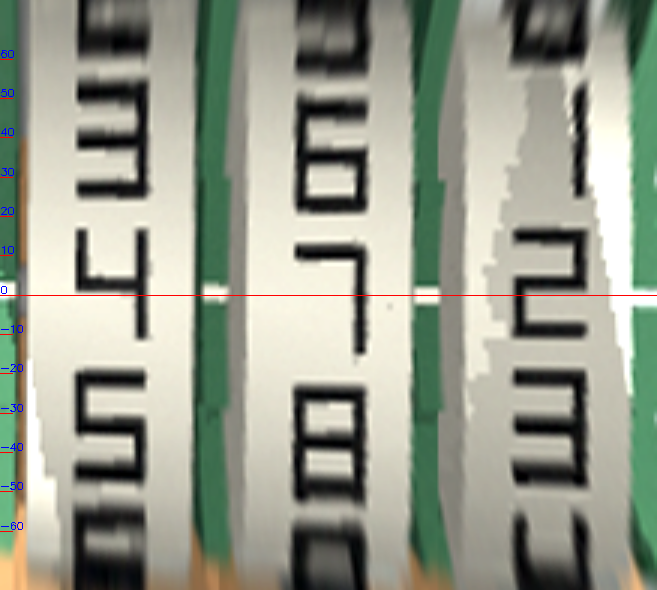

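View pics/s6.png

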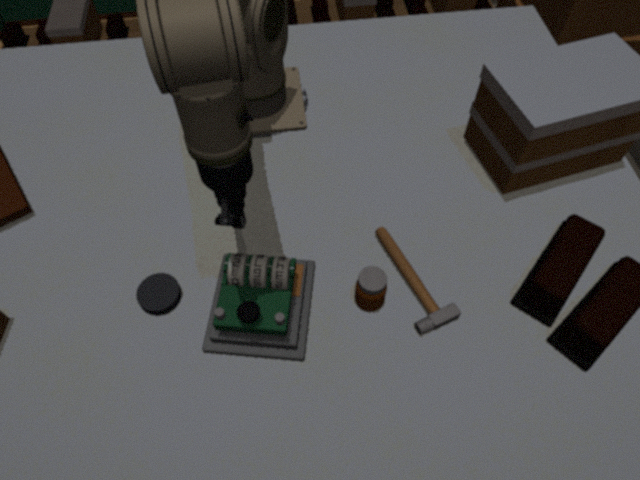

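The wheels show 4, 7, 2 on the index lines and the knob top is back at z = 0.128. The jar, tin and hammer sit at the same pixels as at the start, and the arm is clear.

```bash
python3 -c "
from workcell import manip
print(manip.hand_in())"
```

```text
the job is handed in; nothing more can be done
None
```

The stamp shows 4, 7 and 2 on top, it was printed once, and the job is handed in at about 28 s on the clock; the hand-in gave no verdict.

- **Rolling:** I rolled each wheel with the shut fingertips at about 6–8 N, which put the head roughly 3 mm down. The left wheel took 3 strokes, the middle 2 and the right 3.
- **Printing:** I pressed the knob in small steps until the force rose from 14.8 N to 25 N. That is past the 17.4 N needed for the bottom, and the knob had travelled about 12 mm. I held it briefly and released it gently.
- **Number after printing:** In the wrist picture the digits stand about +2°, −2° and +3° from the index lines. The allowance is 8.6°.
- **Head and robot:** The knob top is back at z = 0.128, where it started. The robot touches nothing.
- **Bystanders:** The jar, tin and hammer look unmoved in the scene picture.
- **Disagreements:**
  - The two-view heights came out low: about 0.102 m for the index lines (105.5 mm at the lowest) and 0.122 m for the knob top (128.5 mm). I used the contact height instead, with rim tops at about 0.114 m.
  - The wheel axle sat 2 mm further along x in the wrist view than in the first measurement, and I corrected for it.
  - Pressing the knob also gave up to 11 N of sideways force.

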